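# Dock and lock the fridge-freshener pods

### The arm

A 7-joint arm with a two-finger parallel gripper is mounted at the origin on the work surface. World frame = base frame: x ahead of the robot, y to its left, z up, the work surface at z = 0. Lengths are in m, angles in rad, forces in N, time in s.
With the tool pointing down it reaches from about 0.4 to 0.9 m from the base axis. Payload 5.6 kg.
Tool frame: the origin (TCP) lies midway between the tips of the shut fingers; the grasp point (between the pads) lies 19 mm behind it; z points along the fingers, y is the line along which they close (so a half turn about z gives the same grasp; the last joint's range is limited). The gripper opens to 92 mm and grips with 3 to 60 N. Pads are 20 mm wide; open, the fingers measure 128 mm over their backs; the gripper's body (75 mm by 189 mm) begins 69 mm behind the grasp point.
Start: joints at [1.136, 0.468, -0.012, 1.603, 0.006, 1.071, -0.056], TCP at [0.248, -0.601, 0.215] pointing down, gripper open.
Joint ranges: [-2.53, 2.53], [-0.31, 2.02], [-1.57, 1.55], [0.28, 2.44], [-1.29, 4.43], [0.15, 1.84], [-2.92, 2.92]. Speed limits (rad/s): [2.57, 2.57, 3.14, 3.14, 3.14, 3.14, 3.14].

### API

Orientations are given as a 3x3 rotation matrix whose columns are the frame's x, y, z axes.
In Python, from station import env, effector, solver, viewer, workorder, search_frame, tip_of gives the robot as it stands. Calls block until the motion is done:
- env.reach(position, orientation): joint-space move of the TCP to a pose.
- env.movel(position, frame=None, rate=0.15): straight line of the TCP; frame=None keeps the orientation; rate is the mean speed in m/s.
- env.goto_joints(angles): joint-space move.
- effector.release() and effector.grasp(squeeze=None): open the fingers fully, or close them until they stop; squeeze is the grip in N (None keeps the last).
- env.pause(seconds).
- solver.inverse_kinematics(position, orientation): joint angles nearest the present ones, or None.
- env.sense(): the state.
- viewer.read_camera(name): name is "side" or "top" or "wrist"; returns (picture, depth): 384x512x3 uint8, red, green, blue; 384x512 float32, m along the optical axis (not along the pixel's ray), 0 where there is no reading.
- viewer.camera_info(name): a dict with "intrinsics" (3x3 intrinsics, pixels), "eye" and "rotation" of the camera in the world; the wrist camera has in their place "T_tool_cam" (4x4, takes a point from camera to tool coordinates, whose origin is the TCP and whose axes are the flange's). Camera axes: x right, y up, looking along -z (the intrinsics and any distortion apply to the point x, -y, -z); pixel columns grow to the right and rows downward; lengths in m; the calibration is good to about 2 mm. A picture is of the moment at which its call begins: read the wrist's pose just before it. camera_info takes no time and is no camera call.
A pose or a line that the arm cannot do raises env.PlanningError and nothing moves.
- workorder.finish_job(): hands the job in; it is judged then, once.
Trained networks look in the newest picture that a camera, given by its name, has taken for a name from the list of things; names that differ only in an ending like _2 or _b are one class to them, and where a whole thing is asked for, a point or a joint stands for the part that bears it (a point fixed in the world has none). Each returns a list of dicts, best first, with "score" (0 to 1); they miss things now and then, are a little off and sometimes report something else, mostly with a low value. They report only what shows in the picture. A call takes as long as a camera call.
- search_frame(camera, name): "at" ([x, y, z] in m, in world coordinates, good to about 4 mm: the middle of the surface that is visible of it).
- tip_of(camera, name): "at" ([x, y, z] in m, in world coordinates, good to about 4 mm: a listed point, or the origin of a listed thing).
The state is a dict: "t": time; "joint_positions": joint angles; "joint_velocities": joint speeds; "tau": joint torques, N m; "ee_pos": TCP position; "tcp_rot": TCP orientation; "wrist_force": force on the tool from outside, world axes, zero at the start; "moment": the same for the moment, N m; "gripper_width": finger opening in m; "grasp_force": force on a finger pad.
Only numpy, scipy, OpenCV 4.12 (cv2) and the standard library are available. Lean on these libraries where they do the work, as an engineer would, in place of code of your own. Each camera call takes 0.05 s, during which the arm holds its last target. There are 200 camera calls.

### The job

Put every fridge-freshener pod standing on the counter into a bay of the charging dock, sitting upright and flat inside the lips, and use the orange coin key to turn each pod's screw clockwise all the way to its stop, never turning a screw with the fingers. Once all pods are docked and locked, press the green start button fully down and let it spring back; the key must end up back in its stand, hanging fully home. Leave the lunch tray's things, the jar and the mug alone.

Things in the scene. Friction and masses are not known exactly. Their poses are not given: they have to be found in the camera images.
- dock: fixed grey slab 215 (x) x 210 (y) x 16 mm; origin under its centre. Four bays, centres at x = -20 or 55, y = -50 or 50 mm in its frame: 60 mm squares inside black lips 7 mm high, floor 16 mm above the counter. Pods have 3 mm play each side and fit any bay, any side forward. Finger room between docked pods: 46 mm along its y, only 21 mm along its x. Start button at x = -82, y = 0
- start_top (a point): centre of the start button's top face, 38 mm above the counter when up (moves down with it)
- press (a joint): travel of the start button: 0 up, 0.006 m fully down; spring, about 5 N at the bottom, springs back when released
- pod1: fridge-freshener pod, loose, 250 g, a square white block 54 x 54 x 44 mm (z up) with a mint top; origin under its centre. May be absent. In its top face is a 21 mm square well, 12 mm deep, on the pod's z axis, with the screw in it. Grasp it by two facing sides from above
- screw1: captive orange quarter-turn screw of pod1, 17 mm wide, 7 mm high, in the well of its top; origin on the pod's axis at the slot's floor, 32 mm above the pod's underside, z up. A straight slot 7 mm wide, 7 mm deep runs right across along the screw's own x; its top is 5 mm below the pod's top. Fingers do not fit in the well: turn it with the key
- turn1 (a joint): angle of pod1's screw: grows clockwise seen from above; starts open (about 0 to 0.4), locked at the stop, 1.571 rad; friction 0.04 N m, stays where it is left. At 0 the slot lies along the pod's x
- pod2: fridge-freshener pod, loose, 250 g, a square white block 54 x 54 x 44 mm (z up) with a mint top; origin under its centre. May be absent. In its top face is a 21 mm square well, 12 mm deep, on the pod's z axis, with the screw in it. Grasp it by two facing sides from above
- screw2: captive orange quarter-turn screw of pod2, 17 mm wide, 7 mm high, in the well of its top; origin on the pod's axis at the slot's floor, 32 mm above the pod's underside, z up. A straight slot 7 mm wide, 7 mm deep runs right across along the screw's own x; its top is 5 mm below the pod's top. Fingers do not fit in the well: turn it with the key
- turn2 (a joint): angle of pod2's screw: grows clockwise seen from above; starts open (about 0 to 0.4), locked at the stop, 1.571 rad; friction 0.04 N m, stays where it is left. At 0 the slot lies along the pod's x
- pod3: fridge-freshener pod, loose, 250 g, a square white block 54 x 54 x 44 mm (z up) with a mint top; origin under its centre. May be absent. In its top face is a 21 mm square well, 12 mm deep, on the pod's z axis, with the screw in it. Grasp it by two facing sides from above
- screw3: captive orange quarter-turn screw of pod3, 17 mm wide, 7 mm high, in the well of its top; origin on the pod's axis at the slot's floor, 32 mm above the pod's underside, z up. A straight slot 7 mm wide, 7 mm deep runs right across along the screw's own x; its top is 5 mm below the pod's top. Fingers do not fit in the well: turn it with the key
- turn3 (a joint): angle of pod3's screw: grows clockwise seen from above; starts open (about 0 to 0.4), locked at the stop, 1.571 rad; friction 0.04 N m, stays where it is left. At 0 the slot lies along the pod's x
- pod4: fridge-freshener pod, loose, 250 g, a square white block 54 x 54 x 44 mm (z up) with a mint top; origin under its centre. May be absent. In its top face is a 21 mm square well, 12 mm deep, on the pod's z axis, with the screw in it. Grasp it by two facing sides from above
- screw4: captive orange quarter-turn screw of pod4, 17 mm wide, 7 mm high, in the well of its top; origin on the pod's axis at the slot's floor, 32 mm above the pod's underside, z up. A straight slot 7 mm wide, 7 mm deep runs right across along the screw's own x; its top is 5 mm below the pod's top. Fingers do not fit in the well: turn it with the key
- turn4 (a joint): angle of pod4's screw: grows clockwise seen from above; starts open (about 0 to 0.4), locked at the stop, 1.571 rad; friction 0.04 N m, stays where it is left. At 0 the slot lies along the pod's x
- key: coin key, loose, 60 g, upright in its stand; origin in the middle of its lower tip, z up. Steel blade 16 mm wide (x): lowest 10 mm 2.5 mm thick (y), up to 50 mm 6 mm thick; above, from 50 to 102 mm, an orange paddle grip 40 mm wide (x), 14 mm thick (y). Grip the paddle across its 14 mm, about 76 mm above the tip. Same after half a turn
- stand: oak key stand, fixed, 60 (x) x 46 (y) x 60 mm; origin under its centre, z up. A slot 26 mm along x, 12 mm along y, 52 mm deep opens in the middle of its top; the key's blade hangs in it, the paddle's lower edge resting on the top, paddle along the stand's x, tip 10 mm above the counter
- bento: stainless three-tier round bento, 112 mm wide, 141 mm high with its bail; origin under its centre; stands on the tray, leave alone
- cup: pink plastic cup, 72 mm wide, 90 mm high, on the oak tray at the robot's right; origin under its centre; leave alone
- bowl: white ceramic bowl, 116 mm wide, 50 mm high, on the oak tray at the robot's right; origin under its centre; leave alone
- fork1: mint plastic fork, 150 x 24 x 5 mm, lying on the tray; leave alone
- fork2: mint plastic fork, 150 x 24 x 5 mm, lying on the tray; leave alone
- jar: storage jar, 64 mm wide, 100 mm high, beyond the pods; origin under its centre; leave alone
- mug: blue mug, 80 mm wide, 90 mm high, beyond the dock; origin under its centre; leave alone

How it is judged:
On the way, in this order (a step that is already met when the one before it is completed fails the run):
1. every pod present stands in a bay with its screw locked ((x of pod1 in the frame of dock between -0.026 and -0.014 m or x of pod1 in the frame of dock between 0.049 and 0.061 m) and (y of pod1 in the frame of dock between -0.056 and -0.044 m or y of pod1 in the frame of dock between 0.044 and 0.056 m) and z of pod1 in the frame of dock between 0.012 and 0.02 m and angle between each of pod1, pod2, pod3, pod4's own z axis and vertical below 0.08 rad and value of joint each of turn1, turn2, turn3, turn4 above 1.45 rad and (x of pod2 in the frame of dock between -0.026 and -0.014 m or x of pod2 in the frame of dock between 0.049 and 0.061 m) and (y of pod2 in the frame of dock between -0.056 and -0.044 m or y of pod2 in the frame of dock between 0.044 and 0.056 m) and z of pod2 in the frame of dock between 0.012 and 0.02 m and (x of pod3 in the frame of dock between -0.026 and -0.014 m or x of pod3 in the frame of dock between 0.049 and 0.061 m) and (y of pod3 in the frame of dock between -0.056 and -0.044 m or y of pod3 in the frame of dock between 0.044 and 0.056 m) and z of pod3 in the frame of dock between 0.012 and 0.02 m and (x of pod4 in the frame of dock between -0.026 and -0.014 m or x of pod4 in the frame of dock between 0.049 and 0.061 m) and (y of pod4 in the frame of dock between -0.056 and -0.044 m or y of pod4 in the frame of dock between 0.044 and 0.056 m) and z of pod4 in the frame of dock between 0.012 and 0.02 m), for 0.2 s.
2. the start button is pressed fully down (value of joint press above 0.005 m), for 0.05 s.
At the end, for the whole second after the job is handed in: Each pod present is in a bay (within 6 mm of its centre in the dock's x and y, 4 mm of its floor, tilt under 0.08 rad), screw past 1.45 rad; button up (under 1.5 mm); key in its stand (tip within 12 mm of its axis, under 15 mm high, tilt under 0.2 rad); key and pods at rest (all of step 1 and value of joint press below 0.0015 m and horizontal distance between key and stand below 0.012 m and height (world z) of key below 0.015 m and angle between key's own z axis and vertical below 0.2 rad and linear speed of each of key, pod1, pod2, pod3, pod4 below 0.02 m/s); the robot touches nothing.
It fails at once if a bystander (bento, cup, bowl, fork, jar or mug) is moved by more than 30 mm (distance of any of bento, cup, bowl, fork1, fork2, jar, mug from where it was at the start of the episode above 0.03 m).
It fails at once if the fingers press on a screw (contact force between the fingers and screw1 above 1.5 N or contact force between the fingers and screw2 above 1.5 N or contact force between the fingers and screw3 above 1.5 N or contact force between the fingers and screw4 above 1.5 N).
Of pod1, pod2, pod3, pod4 only 2 to 4 are there at a start; the rules pass over those that are not, and their reading is None.
At some moment in a run one of pod1, pod2, pod3, pod4 may be knocked a few centimetres aside while the robot is not near it.
It also fails if it takes over 210 s, if anything falls off the work surface, if the arm or the gripper's body presses on something with over 40 N, if the wrist force passes 120 N, or if a joint passes its speed limit or range.

## Working session

There is one attempt and no reset: what is moved stays moved. The work goes in short steps, each a Python script; the robot and the scene stay as the last script left them, time stands still between calls to the robot, and variables do not carry over. Pictures are saved under pics/ and viewed, at most 16 in all, crops included, and the job is handed in when it is done.

```bash
ls; mkdir -p pics; python3 - <<'E'
from station import *
import cv2,numpy as np
for c in ("top","side"):
    p,d=viewer.read_camera(c); cv2.imwrite(f"pics/{c}0.png",p[:,:,::-1]); i=viewer.camera_info(c); print(c,i)
    for n in ("dock","start_top","pod1","screw1","key","stand","mug","jar"):
        for f in (search_frame,tip_of):
            try: print(f.__name__,n,[(np.round(r["at"],3).tolist(),round(r["score"],2)) for r in f(c,n)])
            except Exception as e: print(n,e)
print(viewer.camera_info("wrist"))
s=env.sense(); print(s)
E
```

```text
pics
top {'intrinsics': array([[353.20695518,   0.        , 259.62921896],
       [  0.        , 353.20695518, 197.61814797],
       [  0.        ,   0.        ,   1.        ]]), 'eye': array([ 0.47582275, -0.14650296,  1.0843514 ]), 'rotation': array([[-1.07746105e-02,  9.96653229e-01, -8.10323963e-02],
       [-9.99941858e-01, -1.07039867e-02,  1.30591099e-03],
       [ 4.34170712e-04,  8.10417556e-02,  9.96710613e-01]])}
call dock [([0.544, 0.2, 0.02], 0.73)]
call dock [([0.542, 0.203, 0.002], 0.88), ([0.431, -0.359, 0.013], 0.38), ([0.679, 0.013, 0.009], 0.31)]
call start_top [([0.459, 0.198, 0.033], 0.52)]
call start_top [([0.46, 0.201, 0.034], 0.55), ([0.601, -0.228, -0.001], 0.55)]
call pod1 [([0.598, -0.229, 0.044], 0.94), ([0.484, -0.176, 0.043], 0.78), ([0.616, -0.102, 0.049], 0.57)]
call pod1 [([0.614, -0.104, 0.002], 0.78), ([0.597, -0.232, -0.004], 0.73), ([0.481, -0.176, -0.0], 0.59), ([0.587, -0.443, 0.015], 0.58)]
call screw1 [([0.449, -0.397, 0.024], 0.59)]
call screw1 [([0.485, -0.493, 0.015], 0.54), ([0.599, -0.236, 0.034], 0.41), ([0.616, -0.105, 0.04], 0.39), ([0
[... 2468 characters left out ...]
18]), 'joint_velocities': array([-0.00129034, -0.00040248, -0.00124895,  0.0006907 ,  0.00019051,
        0.00103913, -0.00061345]), 'tau': array([-2.73816033e-05, -5.20405626e+01, -1.27063802e-02, -2.44050193e+01,
       -5.66904992e-02,  1.12191215e-02,  1.97508859e-05]), 'ee_pos': array([ 0.24814222, -0.60077546,  0.21460741]), 'tcp_rot': array([[ 9.24261733e-01,  3.81759411e-01, -3.08327753e-05],
       [ 3.81759409e-01, -9.24261733e-01, -5.23035999e-05],
       [-4.84649458e-05,  3.65715138e-05, -9.99999998e-01]]), 'wrist_force': array([0.0601832 , 0.35006156, 0.34372359]), 'moment': array([-0.00598512, -0.02169976,  0.03114778]), 'grasp_force': 0.0, 'gripper_width': 0.0916742363042665}
```

```bash
python3 - <<'E'
import cv2,numpy as np
a=cv2.imread("pics/top0.png")
cv2.imwrite("pics/top0b.png",cv2.resize(a,(800,600),interpolation=cv2.INTER_CUBIC))
E
```

```text
(no output)
```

View pics/top0b.png

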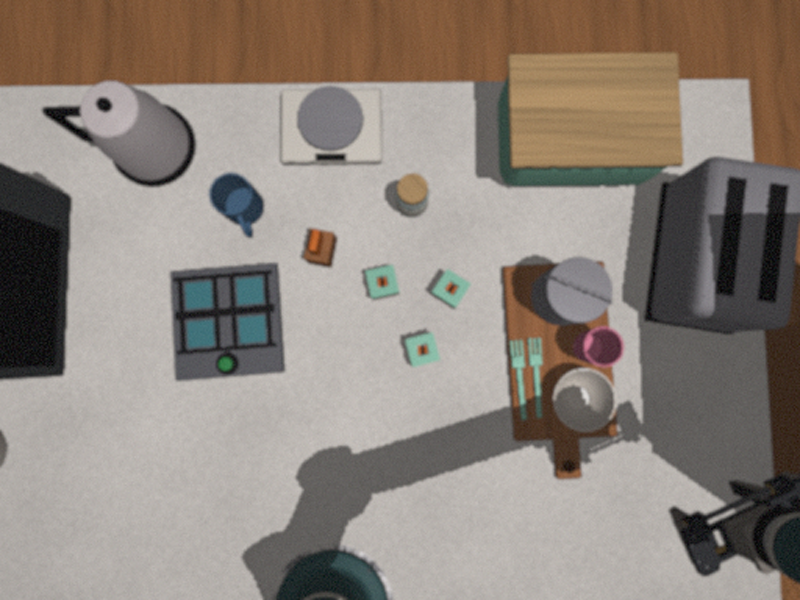

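View pics/side0.png

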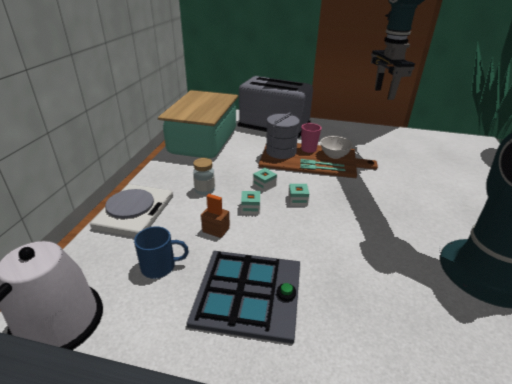

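The top picture shows three pods, at about (382,282), (450,288) and (422,349). The dock is at (228,320) with its button on the robot side, the stand with the key at (320,246), and the tray is well to the right. Next I'll measure each with the wrist camera.

```bash
cat > h.py <<'E'
from station import *
import numpy as np, cv2
I=viewer.camera_info("wrist"); K=I["intrinsics"]; T=I["T_tool_cam"]
def rot(phi):
    y=np.array([np.cos(phi),np.sin(phi),0]); z=np.array([0,0,-1.]); return np.c_[np.cross(y,z),y,z]
def best(p,phi):
    """closing direction phi (mod pi) whose last joint is most central"""
    c=[]
    for a in (phi,phi+np.pi):
        q=solver.inverse_kinematics(np.array(p,float),rot(a))
        if q is not None: c.append((abs(q[6]),a))
    return min(c)[1]
def go(p,phi,z=None):
    """joint-space to p, if z given then straight down to z"""
    a=best(p,phi); env.reach(np.array(p,float),rot(a))
    if z is not None: env.movel(np.array([p[0],p[1],z]))
    return a
def shot(name=None):
    s=env.sense(); p,d=viewer.read_camera("wrist")
    if name: cv2.imwrite(f"pics/{name}.png",p[:,:,::-1])
    R=s["tcp_rot"]@T[:3,:3]; o=s["ee_pos"]+s["tcp_rot"]@T[:3,3]
    v,u=np.mgrid[:384,:512]
    r=np.stack([(u-K[0,2])/K[0,0],-(v-K[1,2])/K[1,1],-np.ones(u.shape)],-1)@R.T
    return p,cv2.cvtColor(p,cv2.COLOR_RGB2HSV),o,r,o+r*d[...,None]
def onplane(o,r,z): return o+r*((z-o[2])/r[...,2])[...,None]
def rect(pts):
    (c,wh,a)=cv2.minAreaRect((pts[:,:2]*1000).astype(np.float32)); return np.array(c)/1000,wh,np.radians(a)
def blobs(mask,o,r,z,amin,amax):
    """blobs of mask on plane z: centre, size mm, angle"""
    P=onplane(o,r,z); out=[]
    cs,_=cv2.findContours(mask.astype(np.uint8),cv2.RETR_EXTERNAL,cv2.CHAIN_APPROX_NONE)
    for c in cs:
        if len(c)<15: continue
        q=c[:,0]; x=rect(P[q[:,1],q[:,0]])
        if amin<min(x[1]) and max(x[1])<amax: out.append(x)
    return out
def mint(h): return cv2.morphologyEx(((h[...,0]>60)&(h[...,0]<88)&(h[...,1]>50)&(h[...,2]>90)).astype(np.uint8),cv2.MORPH_CLOSE,np.ones((3,3)))
E
python3 - <<'E'
from h import *
go([0.56,0.20,0.25],np.pi/2)
p,h,o,r,X=shot("w_dock")
teal=(h[...,0]>85)&(h[...,0]<110)&(h[...,1]>90)&(h[...,2]>50)
for b in blobs(teal,o,r,0.016,30,80): print("bay",b)
g=(h[...,0]>45)&(h[...,0]<75)&(h[...,1]>120)
for b in blobs(g,o,r,0.038,8,60): print("btn",b)
print(X[180:200:6,200:300:30])
go([0.66,0.02,0.27],np.pi/2)
p,h,o,r,X=shot("w_key")
m=(X[...,2]>0.1)&(X[...,2]<0.125)&(abs(X[...,0]-.68)<.06)&(abs(X[...,1]-.015)<.06)
print("paddle",m.sum(),rect(X[m]),X[m].mean(0))
m=(X[...,2]>0.05)&(X[...,2]<0.068)&(abs(X[...,0]-.68)<.06)&(abs(X[...,1]-.015)<.06)
print("stand",m.sum(),rect(X[m]),X[m].mean(0))
print(env.sense()["t"],env.sense()["joint_positions"])
a=cv2.imread("pics/w_dock.png");b=cv2.imread("pics/w_key.png");cv2.imwrite("pics/j1.png",cv2.resize(np.hstack([a,b]),(800,300)))
E
```

```text
bay (array([0.74891998, 0.17364369]), (78.51264953613281, 67.31230926513672), np.float64(1.5694434409611364))
bay (array([0.60135413, 0.15715234]), (49.68540573120117, 49.673519134521484), np.float64(0.07391619418033898))
bay (array([0.59416302, 0.25662796]), (49.66328811645508, 49.75606155395508), np.float64(0.07091562722490352))
bay (array([0.52669141, 0.15192308]), (49.37788009643555, 49.29853439331055), np.float64(0.07380373388093198))
bay (array([0.51959686, 0.25123621]), (49.4978141784668, 49.7950553894043), np.float64(0.0722330680490305))
btn (array([0.46187164, 0.19698036]), (25.269346237182617, 25.71052360534668), np.float64(0.3058223394350271))
[[[0.58377301 0.12547331 0.02080475]
  [0.58521702 0.16236102 0.01549802]
  [0.5856494  0.20022428 0.01412317]
  [0.58577891 0.23822151 0.0139242 ]]

 [[0.59139368 0.12516063 0.02128499]
  [0.59347073 0.16202259 0.01406518]
  [0.59342236 0.20021513 0.01451922]
  [0.59355167 0.23837412 0.0143323 ]]

 [[0.5991702  0.12478634 0.02145327]
  [0.60146854 0.16180294 0.01396543]
  [0.6017531  0.20021119 0.01326632]
  [0.60160007 0.23859715 0.01404023]]

 [[0.60745678 0.12415078 0.02025291]
  [0.60941772 0.16162106 0.01429992]
  [0.60979559 0.20020287 0.01334804]
  [0.60973205 0.23881851 0.01378889]]]
paddle 499 (array([0.67988269, 0.01730379]), (13.963910102844238, 39.3621826171875), np.float64(1.3704993154197647)) [0.67865985 0.01737669 0.10927336]
stand 1384 (array([0.68052856, 0.01727221]), (46.0596809387207, 60.55629348754883), np.float64(1.370698919343466)) [0.67616972 0.01735167 0.05801269]
5.6583 [ 0.5581215   0.66044063 -1.01558528  1.47095319  0.56617008  1.32500542
  1.07455987]
```

View pics/j1.png

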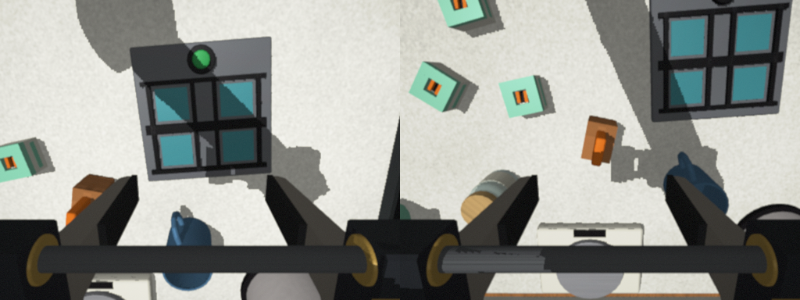

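The dock picture shows four teal bays and the button; the fit is consistent, with dock yaw about 0.071. The right picture shows the key paddle in its stand at (600,140) and all three pods upright. Picking the first pod.

```bash
cat >> h.py <<'E'
YAW=0.0715; BAYS={"A":(0.6014,0.1571),"B":(0.5942,0.2566),"C":(0.5267,0.1519),"D":(0.5196,0.2513)}
def findpod(x,y,z=0.044,hz=0.12,name=None,phi=np.pi/2):
    go([x,y,z+hz],phi)
    p,h,o,r,X=shot(name)
    b=blobs(mint(h),o,r,z,44,66)
    b=[q for q in b if np.hypot(q[0][0]-x,q[0][1]-y)<0.08]
    b.sort(key=lambda q:np.hypot(q[0][0]-x,q[0][1]-y)); return b
def podjob(x,y,bay,side=0):
    b=findpod(x,y,name="pod_"+bay); print("seen",b)
    c,wh,a=b[0]
    phi=a+side*np.pi/2
    go([c[0],c[1],0.12],phi,0.015)
    effector.grasp(25); print("width",env.sense()["gripper_width"])
    env.movel(np.array([c[0],c[1],0.20]),rate=0.3)
    X,Y=BAYS[bay]
    go([X,Y,0.16],YAW+np.pi/2); env.movel(np.array([X,Y,0.06]))
    f0=env.sense()["wrist_force"]; env.movel(np.array([X,Y,0.0325]),rate=0.05)
    s=env.sense(); print("place f",s["wrist_force"]-f0,s["ee_pos"],s["gripper_width"])
    effector.release(); env.movel(np.array([X,Y,0.14]),rate=0.3)
    b=findpod(X,Y,0.060,name="docked_"+bay); print("docked",b,"t",env.sense()["t"])
    for c,wh,a in b:
        d=c-np.array([X,Y]); print("off",d)
E
python3 - <<'E'
from h import *
podjob(0.615,-0.103,"A")
E
```

```text
seen [(array([ 0.61503943, -0.10084347]), (53.64585494995117, 53.538246154785156), np.float64(0.2153202692689189))]
width 0.05387553948511851
place f [-0.1167168  -1.23405953 -0.14646977] [0.60141831 0.15709758 0.03230818] 0.05400403993795012
docked [(array([0.60403857, 0.15652834]), (60.1932487487793, 55.3315315246582), np.float64(0.06685567559378054))] t 17.125
off [ 0.00263857 -0.00057166]
```

View pics/docked_A.png

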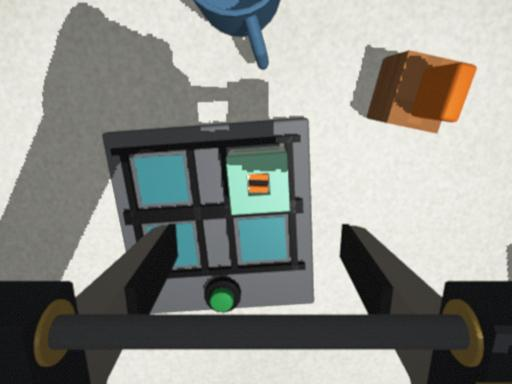

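Pod 1 sits in bay A at (258,182), inside the lips. Next, the other two.

```bash
python3 - <<'E'
from h import *
podjob(0.484,-0.176,"C")
podjob(0.600,-0.231,"B")
a=cv2.imread("pics/docked_C.png");b=cv2.imread("pics/docked_B.png");cv2.imwrite("pics/j2.png",cv2.resize(np.hstack([a,b]),(800,300)))
E
```

```text
seen [(array([ 0.48444275, -0.17505994]), (53.55414962768555, 53.55424118041992), np.float64(0.255578360006022))]
width 0.05389095266333623
place f [-0.77421137 -0.38932995 -0.72058907] [0.52680427 0.15170037 0.03245591] 0.053765615111249505
docked [(array([0.52883191, 0.15231839]), (59.694881439208984, 55.33314895629883), np.float64(0.06972605974499237)), (array([0.60103479, 0.15741339]), (55.173709869384766, 55.10559844970703), np.float64(0.06888534140074638))] t 26.975
off [0.00213191 0.00041839]
off [0.07433479 0.00551339]
seen [(array([ 0.60169214, -0.23093933]), (55.192203521728516, 54.45146179199219), np.float64(0.9878226410093901))]
width 0.0537893894673791
place f [ 0.58498912 -2.23195806 -0.69678618] [0.59419595 0.25677219 0.03242287] 0.05380685264000167
docked [(array([0.59499225, 0.25589778]), (55.5152473449707, 54.405433654785156), np.float64(0.06915883139994071))] t 36.125
off [ 0.00079225 -0.00070222]
```

View pics/j2.png

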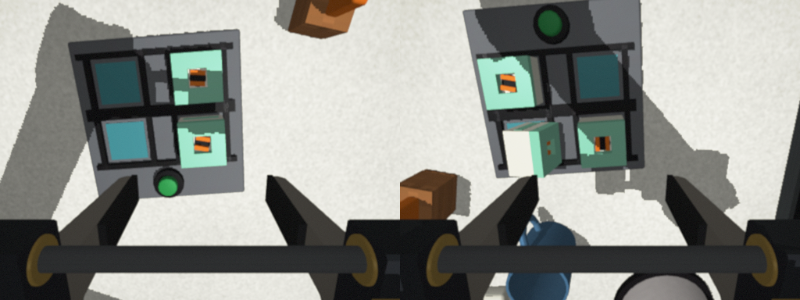

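Pods B (600,145) and C (508,83) are seated, but the pod in bay A at (530,148) now looks tipped, so I'll look closer.

```bash
python3 - <<'E'
from h import *
go([0.58,0.17,0.25],np.pi/2)
p,h,o,r,X=shot("w2")
q,d=viewer.read_camera("side"); cv2.imwrite("pics/s2.png",q[180:,150:350,::-1])
for b in blobs(mint(h),o,r,0.06,30,80): print(b)
np.save("X2.npy",X)
print(env.sense()["t"])
a=cv2.imread("pics/s2.png"); cv2.imwrite("pics/j3.png",np.hstack([cv2.resize(a,(294,300)),cv2.resize(cv2.imread("pics/w2.png"),(400,300))]))
for dx in range(-30,31,15): # heights around bay A
    print([round(float(np.nanmean(X[...,2][(abs(X[...,0]-.6014-dx/1000)<.003)&(abs(X[...,1]-.157-dy/1000)<.003)])),3) for dy in range(-45,46,15)])
E
```

```text
(array([0.59037067, 0.25257799]), (55.598533630371094, 57.40559387207031), np.float64(0.07602758990444583))
(array([0.52526691, 0.15221272]), (56.252017974853516, 55.73001480102539), np.float64(0.07525838575784688))
36.75
[0.288, 0.265, 0.019, 0.017, 0.015, 0.018, 0.014]
[0.014, 0.246, 0.014, 0.069, 0.073, 0.076, 0.023]
[0.014, 0.019, 0.015, 0.069, 0.072, 0.076, 0.023]
[0.014, 0.02, 0.015, 0.069, 0.072, 0.075, 0.027]
[0.014, 0.021, 0.017, 0.068, 0.071, nan, 0.021]<stdin>:10: RuntimeWarning: Mean of empty slice
```

View pics/j3.png

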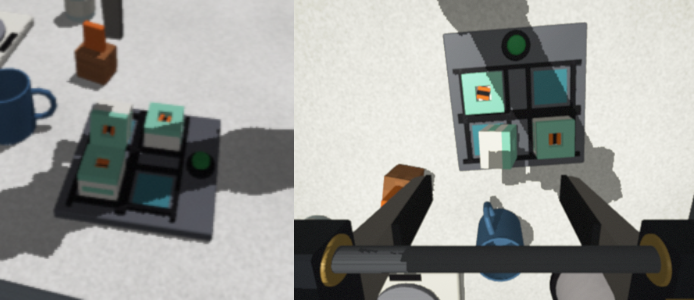

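The pod in bay A has been knocked onto its side: its mint top faces +y at (110,130) in the side view, and it leans about 13° on the lip. I'll grip its x faces near the top, above the neighbour's height, carry it to free counter, and stand it up by tilting the tool outward. First I'll check that the IK can do this.

```bash
cat >> h.py <<'E'
def tilt(az,th,flip=False):
    """tool pointing down tilted by th towards azimuth az, closing axis horizontal across it"""
    f=np.array([np.cos(az),np.sin(az),0]); z=f*np.sin(th)-np.array([0,0,np.cos(th)])
    y=np.cross([0,0,1.],f)*(-1 if flip else 1); return np.c_[np.cross(y,z),y,z]
E
python3 - <<'E'
from h import *
X=np.load("X2.npy")
m=(X[...,2]>.064)&(X[...,2]<.085)&(abs(X[...,0]-.6)<.05)&(abs(X[...,1]-.17)<.05)
print(rect(X[m]),X[m].mean(0)); A=np.c_[X[m][:,:2],np.ones(m.sum())]; print(np.linalg.lstsq(A,X[m][:,2],rcond=None)[0])
for az in (-.3,0):
  for r in (.45,.5,.55,.6,.65,.7):
    for fl in (0,1):
      o=[]
      for th in np.radians([0,30,55,65,70,77]):
        p=np.array([r*np.cos(az),r*np.sin(az),.035 if th>.8 else .15])
        q=solver.inverse_kinematics(p,tilt(az,th,fl)); o.append("-" if q is None else "ok")
      print(az,r,fl,o)
E
```

```text
(array([0.6024635 , 0.16968726]), (55.13038635253906, 45.97122573852539), np.float64(0.04014238054892839)) [0.60129271 0.16978327 0.07123843]
[0.00213785 0.19018459 0.03766279]
-0.3 0.45 0 ['ok', '-', '-', '-', '-', '-']
-0.3 0.45 1 ['ok', '-', '-', '-', '-', '-']
-0.3 0.5 0 ['ok', 'ok', '-', '-', '-', '-']
-0.3 0.5 1 ['ok', 'ok', '-', '-', '-', '-']
-0.3 0.55 0 ['ok', 'ok', '-', '-', '-', '-']
-0.3 0.55 1 ['ok', 'ok', '-', '-', '-', '-']
-0.3 0.6 0 ['ok', 'ok', '-', '-', '-', '-']
-0.3 0.6 1 ['ok', 'ok', 'ok', '-', '-', 'ok']
-0.3 0.65 0 ['ok', 'ok', 'ok', 'ok', 'ok', 'ok']
-0.3 0.65 1 ['ok', 'ok', 'ok', 'ok', 'ok', 'ok']
-0.3 0.7 0 ['ok', 'ok', 'ok', 'ok', 'ok', 'ok']
-0.3 0.7 1 ['ok', 'ok', 'ok', 'ok', 'ok', 'ok']
0 0.45 0 ['ok', '-', '-', '-', '-', '-']
0 0.45 1 ['ok', '-', '-', '-', '-', '-']
0 0.5 0 ['ok', 'ok', '-', '-', '-', '-']
0 0.5 1 ['ok', 'ok', '-', '-', '-', '-']
0 0.55 0 ['ok', 'ok', '-', '-', '-', '-']
0 0.55 1 ['ok', 'ok', '-', '-', '-', '-']
0 0.6 0 ['ok', 'ok', '-', '-', '-', '-']
0 0.6 1 ['ok', 'ok', '-', '-', '-', '-']
0 0.65 0 ['ok', 'ok', 'ok', 'ok', 'ok', 'ok']
0 0.65 1 ['ok', 'ok', 'ok', 'ok', 'ok', 'ok']
0 0.7 0 ['ok', 'ok', 'ok', 'ok', 'ok', 'ok']
0 0.7 1 ['ok', 'ok', 'ok', 'ok', 'ok', 'ok']
```

```bash
python3 - <<'E'
from h import *
az0=np.pi/2+.05; az=-.35; P=np.array([.66*np.cos(az),.66*np.sin(az),.2])
best_=[]
for fl in (0,1):
    qs=[solver.inverse_kinematics(np.array([.602,.171,.15]),tilt(az0,0,fl))]+[solver.inverse_kinematics(np.r_[P[:2],z],tilt(az,np.radians(t),fl)) for t,z in ((0,.2),(40,.2),(70,.12),(70,.03))]
    print(fl,[None if q is None else round(q[6],2) for q in qs])
    if all(q is not None for q in qs): best_.append((max(abs(q[6]) for q in qs),fl))
fl=min(best_)[1]; print(fl)
env.reach(np.array([.602,.171,.15]),tilt(az0,0,fl)); env.movel(np.array([.602,.171,.0635]))
effector.grasp(45); print(env.sense()["gripper_width"],env.sense()["ee_pos"])
env.movel(np.array([.602,.171,.2])); print(env.sense()["gripper_width"])
env.reach(P,tilt(az,0,fl)); env.reach(P,tilt(az,np.radians(40),fl)); env.reach(np.r_[P[:2],.12],tilt(az,np.radians(70),fl))
print(env.sense()["gripper_width"],env.sense()["t"])
q,d=viewer.read_camera("side"); p,d=viewer.read_camera("top")
cv2.imwrite("pics/j4.png",np.hstack([cv2.resize(q[80:280,150:400],(500,400)),cv2.resize(p[120:270,190:290],(267,400))])[:,:,::-1])
E
```

```text
0 [np.float64(2.35), np.float64(1.27), np.float64(0.13), np.float64(-0.5), np.float64(-1.58)]
1 [np.float64(-0.45), np.float64(-1.06), None, np.float64(1.79), np.float64(1.71)]
0
0.05343466812233347 [0.60245351 0.1710521  0.06381722]
0.053416696647634605
0.05321349007869795 44.35
```

View pics/j4.png

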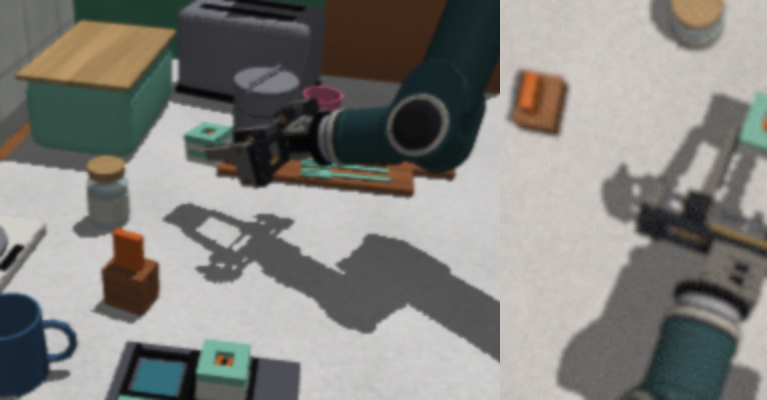

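The pod is held nearly upright at the fingertips, at (208,140) in the left view. Lowering and releasing it.

```bash
python3 - <<'E'
from h import *
s=env.sense(); p=s["ee_pos"]; f0=s["wrist_force"]
for z in (.06,.04,.031,.028):
    env.movel(np.array([p[0],p[1],z]),rate=.08); df=env.sense()["wrist_force"]-f0; print(z,np.round(df,2))
    if df[2]>2: break
effector.release(); s=env.sense()
env.movel(s["ee_pos"]-.12*s["tcp_rot"][:,2],rate=.2)
az=-.35; c=np.array([.68*np.cos(az),.68*np.sin(az)])
go([.5,-.2,.25],np.pi/2)
b=findpod(*c,hz=.14,name="pod_re"); print(b,env.sense()["t"])
E
```

```text
0.06 [ 0.19 -0.81 -0.57]
0.04 [-0.02 -1.32 -0.68]
0.031 [ 0.4  -1.14 -0.31]
0.028 [-0.07 -0.41 -0.3 ]Traceback (most recent call last):
  File "<stdin>", line 7, in <module>
station.PlanningError: the arm cannot follow that straight line within its joint ranges
```

```bash
python3 - <<'E'
from h import *
s=env.sense(); env.movel(s["ee_pos"]+[0,0,.12],rate=.2)
az=-.35; c=np.array([.68*np.cos(az),.68*np.sin(az)])
b=findpod(*c,hz=.14,name="pod_re"); print(b,env.sense()["t"])
E
```

```text
[(array([ 0.63030115, -0.23121109]), (54.3599967956543, 54.673805236816406), np.float64(1.2173264069013667))] 49.6833
```

View pics/pod_re.png

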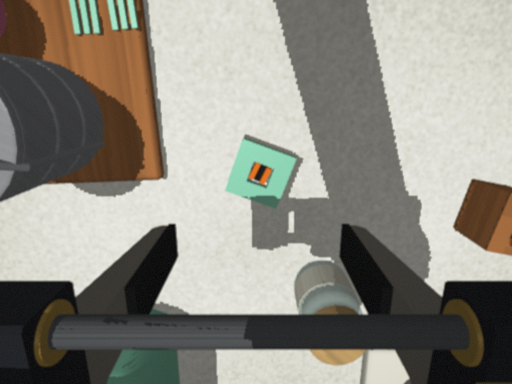

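The pod stands upright at (262,172). Docking it again in bay A and then checking all three.

```bash
python3 - <<'E'
from h import *
podjob(.6303,-.2312,"A")
go([0.57,0.19,0.24],np.pi/2)
p,h,o,r,X=shot("w3")
for b in blobs(mint(h),o,r,0.06,30,80): print(b)
print(env.sense()["t"])
cv2.imwrite("pics/w3c.png",p[60:300,100:450,::-1])
E
```

```text
seen [(array([ 0.63497894, -0.23219324]), (53.86922073364258, 54.354248046875), np.float64(1.2209974413059863))]
width 0.053859830777348884
place f [-0.66588253 -0.21094131 -0.43889231] [0.60138094 0.157249   0.0324188 ] 0.05376298303065393
docked [(array([0.60138257, 0.15771042]), (55.46352005004883, 53.61002731323242), np.float64(0.06640212677657244)), (array([0.52521667, 0.15272743]), (54.29463195800781, 54.12541961669922), np.float64(0.07005054927906171))] t 59.0667
off [-1.74316406e-05  6.10418701e-04]
off [-0.07618333 -0.00437257]
(array([0.60119446, 0.15821158]), (56.68780517578125, 56.17155838012695), np.float64(0.0673764068106751))
(array([0.58984186, 0.25426173]), (56.14234161376953, 56.97732162475586), np.float64(0.07242538989162625))
(array([0.52489227, 0.15266837]), (54.57023239135742, 53.78795623779297), np.float64(0.07327398952822319))
59.5167
```

View pics/w3c.png

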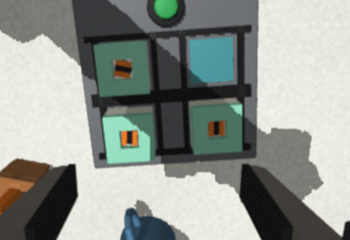

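All three are seated. Now I'll measure the screw slots from directly above, using two opposite tool yaws to cancel the camera bias.

```bash
cat >> h.py <<'E'
def screw(X,Y,phi,name=None,hz=.06):
    """slot centre and direction (mod pi) from one overhead picture"""
    env.reach(np.array([X,Y,.06+hz]),rot(phi)); env.pause(.2)
    p,h,o,r,_=shot(name); P=onplane(o,r,.055)[...,:2]
    near=np.hypot(P[...,0]-X,P[...,1]-Y)<.016
    m=near&((h[...,0]<20)|(h[...,0]>172))&(h[...,1]>110)&(h[...,2]>60)
    q=P[m]; c0=(q.max(0)+q.min(0))/2
    def cost(t,e):
        u=(q-c0)@[-np.sin(t),np.cos(t)]-e; return (abs(u)<.0028).sum()
    ts=np.radians(np.arange(0,180,1)); es=np.arange(-.002,.0021,.0005)
    C=np.array([[cost(t,e) for e in es] for t in ts]); k=C.min(); S=np.argwhere(C<=k+2)
    t=ts[S[:,0]]; d=np.angle(np.mean(np.exp(2j*t)))/2
    e=es[S[:,1]].mean()
    P2=onplane(o,r,.060); b=[x for x in blobs(mint(h),o,r,.06,40,70) if np.hypot(*(x[0]-[X,Y]))<.02]
    return c0,np.degrees(d)%180,e,m.sum(),k,b,p
E
python3 - <<'E'
from h import *
ims=[]
for n in "ABC":
    X,Y=BAYS[n]
    for phi in (YAW+np.pi/2,YAW-np.pi/2):
        try: c,d,e,N,k,b,p=screw(X,Y,phi)
        except env.PlanningError as x: print(n,phi,x); continue
        print(n,round(phi,2),"c",np.round(c,4),"slot",round(d,1),e,N,k,[(np.round(x[0],4),np.round(x[1],1),round(x[2],3)) for x in b])
        ims.append(p[130:280,180:330])
print(env.sense()["t"])
cv2.imwrite("pics/scr.png",cv2.resize(np.vstack([np.hstack(ims[0::2]),np.hstack(ims[1::2])])[:,:,::-1],(800,533)) )
E
```

```text
A 1.64 c [0.602  0.1577] slot 178.0 0.0 299 0 [(array([0.6008, 0.1578]), array([55.1, 53.2]), np.float64(0.072))]
A -1.5 c [0.6019 0.1578] slot 177.3 7.142857142857143e-05 302 1 [(array([0.6011, 0.1577]), array([55.5, 53.4]), np.float64(0.071))]
B 1.64 c [0.591  0.2556] slot 3.6 0.00013636363636363637 311 0 [(array([0.5898, 0.256 ]), array([54.9, 53.9]), np.float64(0.068))]
B -1.5 c [0.5906 0.2557] slot 1.0 0.0 304 0 [(array([0.5901, 0.2561]), array([55.1, 53.9]), np.float64(0.071))]
C 1.64 c [0.5255 0.152 ] slot 80.0 0.0012000000000000001 363 35 [(array([0.524 , 0.1523]), array([55.2, 53.5]), np.float64(0.071))]
C -1.5 c [0.5253 0.152 ] slot 80.8 0.0009166666666666668 363 35 [(array([0.5236, 0.1523]), array([54.4, 53.5]), np.float64(0.071))]
63.3917
```

View pics/scr.png

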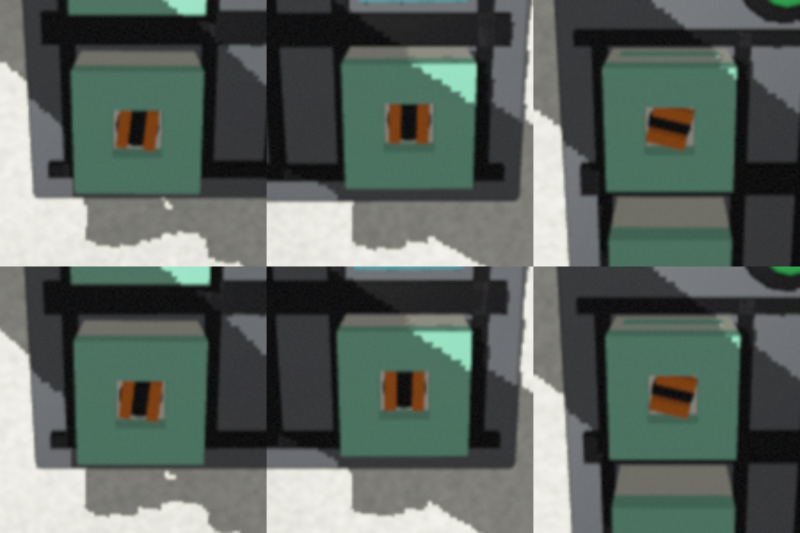

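The slots are clear: A and B lie nearly along dock x, and C is about 15° off dock y. The C fit is contaminated, so I'll fit the dark slot pixels instead, and view at 90° yaw to expose any camera bias.

```bash
cat >> h.py <<'E'
def slot(X,Y,phi,hz=.06,zp=.055):
    a=best([X,Y,.06+hz],phi); env.reach(np.array([X,Y,.06+hz]),rot(a)); env.pause(.2)
    p,h,o,r,_=shot(); P=onplane(o,r,zp)[...,:2]
    m=(np.hypot(P[...,0]-X,P[...,1]-Y)<.018)
    org=m&((h[...,0]<20)|(h[...,0]>172))&(h[...,1]>110)&(h[...,2]>60)
    c=(P[org].max(0)+P[org].min(0))/2
    dk=m&(p.max(-1)<45)&(np.hypot(P[...,0]-c[0],P[...,1]-c[1])<.0075)
    c2,wh,ang=rect(P[dk]); 
    w,v=np.linalg.eigh(np.cov(P[dk].T)); v=v[:,1]
    return c,c2,P[dk].mean(0),np.degrees(np.arctan2(v[1],v[0]))%180,np.round(np.sqrt(w)*1000,2),dk.sum(),p
E
python3 - <<'E'
from h import *
for n,(X,Y) in dict(A=(.602,.1577),B=(.5908,.2556),C=(.5254,.152)).items():
    for phi in (YAW,YAW+np.pi/2):
        r=slot(X,Y,phi); print(n,round(phi,2),[np.round(x,4) for x in r[:3]],round(r[3],1),r[4],r[5],"j7",env.sense()["joint_positions"][6].round(2), env.sense()["tcp_rot"][:2,0].round(2))
print(env.sense()["t"])
E
```

```text
A 0.07 [array([0.6032, 0.1582]), array([0.6031, 0.1591]), array([0.6005, 0.1593])] 171.1 [0.99 4.18] 38 j7 -0.64 [-0.07  1.  ]
A 1.64 [array([0.6018, 0.1578]), array([0.6014, 0.1577]), array([0.6013, 0.1577])] 177.3 [1.52 4.04] 126 j7 0.73 [-1.   -0.07]
B 0.07 [array([0.5922, 0.2563]), array([0.5921, 0.2571]), array([0.592, 0.257])] 3.5 [1.08 4.28] 95 j7 -0.79 [-0.07  1.  ]
B 1.64 [array([0.5907, 0.2557]), array([0.5902, 0.2555]), array([0.5903, 0.2557])] 2.6 [1.53 4.07] 127 j7 0.59 [-1.   -0.07]
C 0.07 [array([0.5263, 0.1524]), array([0.5262, 0.153 ]), array([0.5262, 0.1529])] 78.6 [1.49 3.9 ] 119 j7 -0.71 [-0.07  1.  ]
C 1.64 [array([0.5253, 0.1521]), array([0.5243, 0.1523]), array([0.5243, 0.1522])] 79.9 [1.05 4.2 ] 90 j7 0.64 [-1.   -0.07]
72.3583
```

```bash
cat >> h.py <<'E'
SCR=dict(A=(.6029,.1576,177.5),B=(.5919,.2555,3.),C=(.5260,.1520,79.5)); OFF=.057  # tip below TCP
E
python3 - <<'E'
from h import *
c=[]
for phi in (1.3705-np.pi/2,1.3705):
    go([.681,.0173,.23],phi); env.pause(.2)
    p,h,o,r,X=shot()
    m=(X[...,2]>0.1)&(X[...,2]<0.125)&(abs(X[...,0]-.68)<.06)&(abs(X[...,1]-.015)<.06)
    q=rect(X[m]); print(q,X[m].mean(0),env.sense()["tcp_rot"][:2,0].round(2)); c.append(q)
x=c[0][0][0]; y=c[1][0][1]; print(x,y)
go([x,y,.16],1.3705,.067)
s=env.sense(); f0=s["wrist_force"]
effector.grasp(40); s=env.sense(); print(s["gripper_width"],s["wrist_force"]-f0,s["ee_pos"])
env.movel(np.array([x,y,.19]),rate=.15); s=env.sense(); print(s["gripper_width"],s["wrist_force"]-f0,s["t"])
np.save("key.npy",[x,y])
j=s["joint_positions"]
for n,(X,Y,sl) in SCR.items():
  for k in (0,180):
    o=[]
    for d in (0,50,105):
      q=solver.inverse_kinematics(np.array([X,Y,.107]),rot(np.radians(sl+90+k-d))); o.append(None if q is None else round(q[6],2))
    print(n,k,o)
q,d=viewer.read_camera("side"); cv2.imwrite("pics/keyup.png",cv2.resize(q[80:280,100:350],(500,400))[:,:,::-1])
E
```

```text
(array([0.68233148, 0.02026136]), (13.488832473754883, 39.68446350097656), np.float64(1.3780701497666419)) [0.68233942 0.02089113 0.10888562] [0.2  0.98]
(array([0.68062415, 0.02003339]), (13.939762115478516, 39.52988052368164), np.float64(1.3665682233346985)) [0.67943861 0.02014634 0.10911707] [-0.98  0.2 ]
0.6823314819335937 0.02003338623046875
0.013956213433564334 [ 1.14870748 -0.08118544 -0.87903187] [0.6823256  0.02001252 0.066986  ]
0.014015222532637515 [ 0.33608583  0.85237551 -2.16017385] 78.5417
A 0 [np.float64(-2.16), np.float64(2.69), np.float64(1.8)]
A 180 [np.float64(0.61), np.float64(-0.17), np.float64(-1.01)]
B 0 [np.float64(0.57), np.float64(-0.22), np.float64(-1.07)]
B 180 [np.float64(-2.22), np.float64(2.66), np.float64(1.76)]
C 0 [np.float64(1.82), np.float64(1.04), np.float64(0.18)]
C 180 [np.float64(-0.96), np.float64(-1.71), np.float64(-1.48)]
```

View pics/keyup.png

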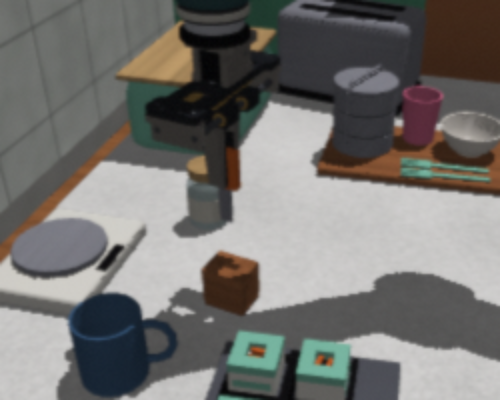

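The key hangs straight down between the fingers at (222,185). Now the first screw.

```bash
cat >> h.py <<'E'
def insert(n,dx=0,dy=0,da=0):
    """lower the key into the slot of the pod in bay n; True when down"""
    X,Y,sl=SCR[n]; X+=dx; Y+=dy; k={"A":180,"B":0,"C":0}[n]
    env.reach(np.array([X,Y,.13+OFF]),rot(np.radians(sl+90+k+da)))
    env.movel(np.array([X,Y,.064+OFF])); env.pause(.1); f0=env.sense()["wrist_force"]
    for z in (.060,.057,.055,.0535,.052,.0505,.0495):
        env.movel(np.array([X,Y,z+OFF]),rate=.03); f=env.sense()["wrist_force"]-f0
        if f[2]>3 or np.hypot(*f[:2])>6: print("blocked",z,f.round(2)); return False
    print("in",f.round(2)); return True
def turn(n,total=108,step=6,lim=.22):
    q=env.sense()["joint_positions"].copy(); m0=env.sense()["moment"][2]; a=0; log=[]
    while a<total:
        a+=step; q[6]-=np.radians(step); env.goto_joints(q); s=env.sense(); m=s["moment"][2]-m0; log.append(round(float(m),2))
        if abs(m)>lim: break
    x=s["tcp_rot"][:,0]; print(n,"turned",a,log,"key dir",round(np.degrees(np.arctan2(x[1],x[0]))%180,1),"f",s["wrist_force"].round(1),"t",s["t"])
    q[6]+=np.radians(5); env.goto_joints(q)   # relax
    p=env.sense()["ee_pos"]; env.movel(np.array([p[0],p[1],.14+OFF]))
E
python3 - <<'E'
from h import *
if insert("A"): turn("A")
print(env.sense()["t"],env.sense()["gripper_width"])
E
```

```text
in [-0.35 -1.24  0.09]
A turned 108 [-0.06, -0.03, -0.01, -0.02, 0.03, 0.06, 0.0, 0.0, -0.0, 0.03, 0.01, -0.0, 0.02, 0.01, 0.03, 0.04, 0.04, 0.07] key dir 69.8 f [-0.4  1.  -0.9] t 86.25
87.25 0.014272854087429988
```

```bash
python3 - <<'E'
from h import *
go([.655,.165,.19],YAW+np.pi/2); env.pause(.2)
p,h,o,r,_=shot(); 
def px(P):
    s=env.sense(); c=T[:3,:3].T@(s["tcp_rot"].T@(np.array(P)-s["ee_pos"])-T[:3,3]); return int(K[0,0]*c[0]/-c[2]+K[0,2]),int(-K[1,1]*c[1]/-c[2]+K[1,2])
u,v=px([.603,.1576,.06]); print(u,v,env.sense()["tcp_rot"][:2,0].round(2))
u=np.clip(u,60,452);v=np.clip(v,60,324)
cv2.imwrite("pics/a1.png",cv2.resize(p[v-60:v+60,u-60:u+60],(480,480),interpolation=cv2.INTER_CUBIC)[:,:,::-1])
E
```

```text
254 125 [-1.   -0.07]
```

View pics/a1.png

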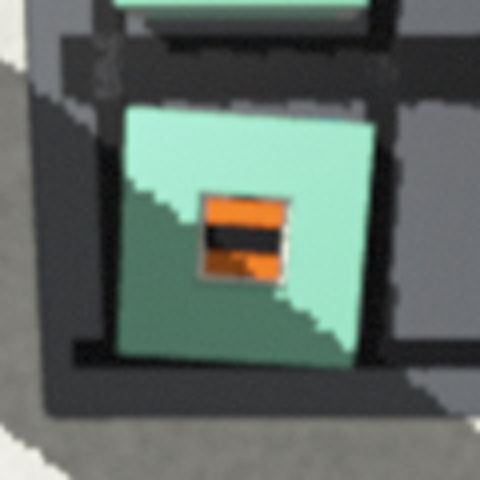

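Screw A has turned a quarter: its slot at (245,238) is now square with the well, and the pod yawed slightly against the lips, so it reached the stop. Next B and C, with a little more travel.

```bash
python3 - <<'E'
from h import *
for n in "BC":
    if insert(n): turn(n,total=120)
    else: break
print(env.sense()["t"],env.sense()["gripper_width"])
E
```

```text
in [-1.09  0.19 -0.12]
B turned 120 [-0.03, -0.03, -0.02, -0.01, 0.01, 0.02, 0.01, 0.02, 0.02, 0.06, 0.02, -0.01, 0.05, 0.05, -0.04, -0.02, 0.05, 0.05, 0.1, 0.12] key dir 63.3 f [ 3.4  1.1 -1.6] t 97.0583
in [ 0.53 -0.85  0.24]
C turned 114 [0.04, -0.02, 0.05, 0.0, 0.01, 0.07, 0.06, 0.01, 0.07, 0.02, 0.05, 0.02, 0.02, -0.03, 0.04, 0.08, 0.09, 0.17, 0.38] key dir 145.9 f [ 1.2 -0.2 -0.7] t 108.225
109.225 0.013785520059578492
```

```bash
python3 - <<'E'
from h import *
ims=[]
for n in "ABC":
    X,Y,_=SCR[n]
    go([X+.052,Y+.007,.19],YAW+np.pi/2); env.pause(.2)
    s=env.sense(); p,h,o,r,_=shot()
    c=T[:3,:3].T@(s["tcp_rot"].T@(np.array([X,Y,.06])-s["ee_pos"])-T[:3,3]); u,v=int(K[0,0]*c[0]/-c[2]+K[0,2]),int(-K[1,1]*c[1]/-c[2]+K[1,2])
    b=[q for q in blobs(mint(h),o,r,.06,40,70) if np.hypot(*(q[0]-[X,Y]))<.03]
    P=onplane(o,r,.055)[...,:2]
    org=(np.hypot(P[...,0]-X,P[...,1]-Y)<.018)&((h[...,0]<20)|(h[...,0]>172))&(h[...,1]>110)&(h[...,2]>60)
    cc=(P[org].max(0)+P[org].min(0))/2
    dk=(np.hypot(*(P-cc).transpose(2,0,1))<.0075)&(p.max(-1)<45)
    w,V=np.linalg.eigh(np.cov(P[dk].T)); V=V[:,1]
    print(n,[(x[0].round(4),np.round(x[1],1),round(np.degrees(x[2]),1)) for x in b],"slot",round(np.degrees(np.arctan2(V[1],V[0]))%180,1),dk.sum())
    ims.append(cv2.resize(p[v-45:v+45,u-45:u+45],(266,266),interpolation=cv2.INTER_CUBIC))
print(env.sense()["t"])
cv2.imwrite("pics/abc.png",np.hstack(ims)[:,:,::-1])
E
```

```text
A [(array([0.6019, 0.1583]), array([54.3, 54.3]), np.float64(0.3))] slot 90.2 83
B [(array([0.5928, 0.2577]), array([55.2, 55.4]), np.float64(90.0))] slot 90.4 62
C [(array([0.5254, 0.1523]), array([56.7, 56. ]), np.float64(81.9))] slot 172.4 70
111.6667
```

View pics/abc.png

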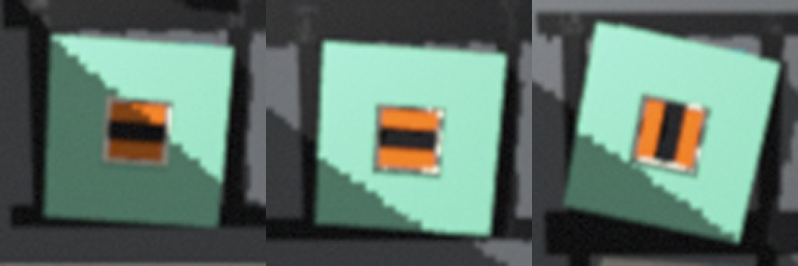

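All three slots are square with their pods, so the screws are locked. But pod C at (670,130) is yawed about 12° and may be riding on a lip, so I'll check its height.

```bash
python3 - <<'E'
from h import *
for n in "ABC":
    X,Y,_=SCR[n]
    if n!="C": go([X+.052,Y+.007,.19],YAW+np.pi/2)
    else: go([X+.052,Y+.007,.19],YAW+np.pi/2)
    env.pause(.2); p,h,o,r,W=shot()
    m=(mint(h)>0)&(np.hypot(W[...,0]-X,W[...,1]-Y)<.045)&(W[...,2]>.045)
    A=np.c_[W[m][:,:2]-[X,Y],np.ones(m.sum())]; f=np.linalg.lstsq(A,W[m][:,2],rcond=None)[0]; print(n,m.sum(),f.round(4),rect(W[m]))
print(env.sense()["t"])
E
```

```text
A 3143 [-0.2763  0.0203  0.0605] (array([0.60239374, 0.15821989]), (54.03019332885742, 53.896217346191406), np.float64(0.006671213849310638))
B 3193 [-0.3627 -0.0313  0.0619] (array([0.59293433, 0.25805115]), (53.99885940551758, 54.0780143737793), np.float64(1.5706846071871678))
C 3359 [-0.3457  0.0318  0.0688] (array([0.53469073, 0.15129166]), (54.08237838745117, 72.26776123046875), np.float64(1.4305422795664187))
113.8583
```

```bash
cat >> h.py <<'E'
def height(n,W,c=None):
    X,Y=SCR[n][:2] if c is None else c
    m=(abs(W[...,0]-X)<.020)&(abs(W[...,1]-Y)<.020)&(np.hypot(W[...,0]-X,W[...,1]-Y)>.016)&(W[...,2]>.05)&(W[...,2]<.09)
    q=W[m]; q=q[abs(q[:,2]-np.median(q[:,2]))<.008]
    return np.linalg.lstsq(np.c_[q[:,:2]-[X,Y],np.ones(len(q))],q[:,2],rcond=None)[0].round(4),len(q)
E
python3 - <<'E'
from h import *
for n in "BAC":
    X,Y,_=SCR[n]; go([X+.052,Y+.007,.19],YAW+np.pi/2)
    env.pause(.2); W=shot()[4]; print(n,height(n,W))
E
```

```text
B (array([-0.0033,  0.0006,  0.0579]), 998)
A (array([-0.0043, -0.0001,  0.0579]), 991)
C (array([-0.0007,  0.0018,  0.0649]), 1052)
```

Pods A and B are flat and seated. C lies flat but 7 mm high, on top of the lips, with its screw locked. I'll return the key, then re-seat C by its sides.

```bash
python3 - <<'E'
from h import *
x,y=np.load("key.npy")
go([x,y,.19],1.3705); env.movel(np.array([x,y,.13])); env.pause(.1); f0=env.sense()["wrist_force"]; ok=True
for z in (.118,.11,.10,.09,.08,.073,.069,.067):
    env.movel(np.array([x,y,z]),rate=.08); f=env.sense()["wrist_force"]-f0; print(z,f.round(1))
    if f[2]>5: ok=z<.072; break
if ok:
    effector.release(); env.movel(np.array([x,y,.2]),rate=.2); env.pause(.1)
    W=shot()[4]; m=(W[...,2]>0.09)&(W[...,2]<0.14)&(abs(W[...,0]-.68)<.06)&(abs(W[...,1]-.015)<.06)
    print(rect(W[m]),np.percentile(W[m][:,2],[50,90]))
    # pod C
    X,Y=SCR["C"][:2]
    b=findpod(X,Y,.067); print(b)
print(env.sense()["t"])
E
```

```text
0.118 [ 0.8 -0.  -0.2]
0.11 [ 0.2 -0.6 -0.4]
0.1 [ 0.7 -1.1 -0.3]
0.09 [-0.4 -0.6  0.1]
0.08 [ 0.7  0.8 -0.8]
0.073 [ 1.1  0.7 -0.2]
0.069 [-0.3 -0.8 -0.9]
0.067 [ 0.5  0.1 -1. ]
(array([0.68073157, 0.02101814]), (13.934547424316406, 39.57353591918945), np.float64(1.3681168515085798)) [0.10942532 0.11042986]
[(array([0.52246735, 0.15293408]), (54.35879898071289, 59.741180419921875), np.float64(1.4152550691190913)), (array([0.59569073, 0.15776001]), (53.085025787353516, 56.24977493286133), np.float64(1.567330089478104))]
122.6167
```

```bash
python3 - <<'E'
from h import *
px,py=.526,.1522
go([px,py,.12],1.4152,.039)
effector.grasp(25); print(env.sense()["gripper_width"])
env.movel(np.array([px,py,.07]))
X,Y=.5278,.1519
env.reach(np.array([X,Y,.07]),rot(best([X,Y,.07],YAW+np.pi/2))); env.pause(.1); f0=env.sense()["wrist_force"]
for z in (.05,.042,.037,.0335,.0325):
    env.movel(np.array([X,Y,z]),rate=.05); f=env.sense()["wrist_force"]-f0; print(z,f.round(1))
    if f[2]>6: break
effector.release(); env.movel(np.array([X,Y,.14]),rate=.3)
r=[]
for n in "CAB":
    x,y,_=SCR[n]; go([x+.052,y+.007,.19],YAW+np.pi/2); env.pause(.2); s=env.sense(); p,h,o,rr,W=shot()
    b=[q for q in blobs(mint(h),o,rr,.06,40,70) if np.hypot(*(q[0]-[x,y]))<.03]
    print(n,height(n,W),b)
    c=T[:3,:3].T@(s["tcp_rot"].T@(np.array([x,y,.06])-s["ee_pos"])-T[:3,3]); u,v=int(K[0,0]*c[0]/-c[2]+K[0,2]),int(-K[1,1]*c[1]/-c[2]+K[1,2])
    r.append(cv2.resize(p[v-45:v+45,u-45:u+45],(266,266),interpolation=cv2.INTER_CUBIC))
cv2.imwrite("pics/cab.png",np.hstack(r)[:,:,::-1]); print(env.sense()["t"])
E
```

```text
0.05371724217348953
0.05 [ 0.4 -0.1  0.3]
0.042 [ 1.1  0.2 -0.5]
0.037 [ 0.9  0.8 -0.6]
0.0335 [ 0.5  0.  -0.2]
0.0325 [-0.2  0.3 -0.2]
C (array([-0.0039,  0.0003,  0.058 ]), 995) [(array([0.52707819, 0.15200748]), (54.46590042114258, 55.31582260131836), np.float64(0.07205187322636424))]
A (array([0.001 , 0.    , 0.0579]), 997) [(array([0.60206525, 0.15854971]), (53.86320114135742, 54.088653564453125), np.float64(0.005241272154181924))]
B (array([0.0001, 0.0045, 0.0579]), 1006) [(array([0.5929848 , 0.25783746]), (55.18254089355469, 55.3297119140625), np.float64(1.5703939231541857))]
129.9583
```

View pics/cab.png

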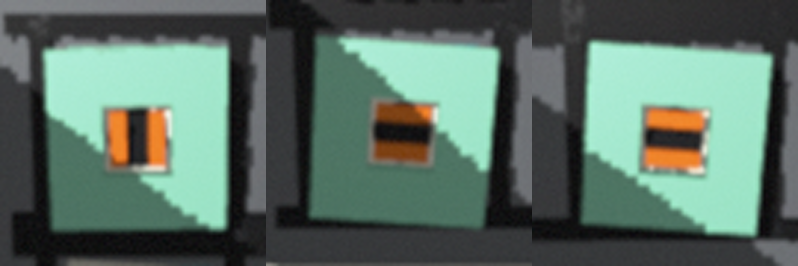

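All three pods are flat, seated and locked. Pressing the start button.

```bash
python3 - <<'E'
from h import *
x,y=.4620,.1971
go([x,y,.14],YAW+np.pi/2); effector.grasp(10); env.movel(np.array([x,y,.05])); env.pause(.1); f0=env.sense()["wrist_force"]
for z in (.039,.035,.0325,.0315,.031,.0305):
    env.movel(np.array([x,y,z]),rate=.03); f=env.sense()["wrist_force"]-f0; print(z,f.round(1),env.sense()["ee_pos"][2].round(4))
    if f[2]>12: break
env.pause(.3); env.movel(np.array([x,y,.14]),rate=.15)
go([.56,.18,.26],np.pi/2); env.pause(.2); p,h,o,r,W=shot("end")
g=(h[...,0]>45)&(h[...,0]<75)&(h[...,1]>150)&(np.hypot(W[...,0]-.461,W[...,1]-.197)<.01); print("btn z",np.median(W[g][:,2]),g.sum())
for n in "ABC": print(n,height(n,W))
m=(W[...,2]>0.09)&(W[...,2]<0.14)&(abs(W[...,0]-.68)<.06)&(abs(W[...,1]-.015)<.06); print("key",m.sum(),rect(W[m]) if m.sum()>5 else 0)
print(env.sense()["t"])
E
```

```text
0.039 [-0.8  0.3 -1.8] 0.0389
0.035 [ 0.1 -0.5  2.1] 0.0352
0.0325 [-0.1  0.4  3.2] 0.0327
0.0315 [-0.4 -1.8  9. ] 0.0324
0.031 [-3.4 -2.3 13.1] 0.0323
btn z 0.035997194576229186 178
A (array([-0.0036,  0.0007,  0.0577]), 546)
B (array([-0.001 , -0.    ,  0.0578]), 558)
C (array([0.0027, 0.0015, 0.0578]), 634)
key 637 (array([0.67991235, 0.02145485]), (14.347834587097168, 39.71860122680664), np.float64(1.3684220497695028))
136.6083
```

View pics/end.png

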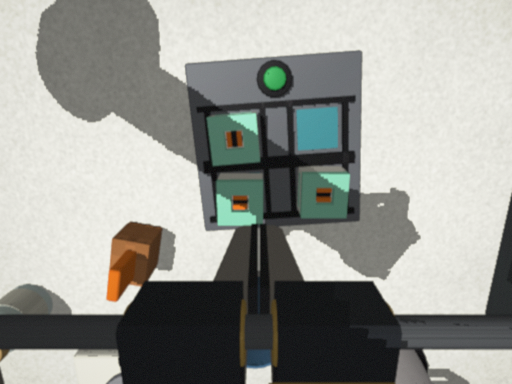

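The final picture shows pods seated at (235,138), (240,200) and (324,192), the button up at (275,78), and the key in its stand at (130,260). The button bottomed out at 13 N. Handing in.

```bash
python3 -c "
from station import *
print(workorder.finish_job())"
```

```text
the job is handed in; nothing more can be done
None
```

I handed the job in at about 137 s, with no verdict returned: all three pods are docked flat with their screws locked, the start button was pressed fully and sprang back, and the key is home in its stand; on the way, one pod ended up on its side in its bay and another rode up on the lips, and I re-seated both.

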